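# Plug in the control card, then hold the supply module level over its standoffs

### The arm

A 7-joint arm with a two-finger parallel gripper is mounted at the origin on a cart in front of the work surface, level with it; the furniture and walls round the work are solid. World frame = base frame: x ahead of the robot, y to its left, z up, the work surface at z = 0. Lengths are in mm, angles in rad, forces in N, time in s.
With the tool pointing down it reaches from about 400 to 900 mm from the base axis. Payload 5.6 kg.
Tool frame: the origin (TCP) lies midway between the tips of the shut fingers; the grasp point (between the pads) lies 19 mm behind it; x points along the fingers, y is the direction in which the jaws open and shut, and the axes are right-handed (so a half turn about x gives the same grasp; the last joint's range is limited). The gripper opens to 92 mm and grips with 3 to 60 N. Pads are 20 mm wide; open, the fingers measure 128 mm over their backs; the gripper's body (75 mm by 189 mm) begins 69 mm behind the grasp point.
Start: joints at [1.234, 0.468, -0.012, 1.603, 0.006, 1.071, -0.056], TCP at [188.193, -622.168, 214.592] pointing down, gripper open.
Joint ranges: [-2.53, 2.53], [-0.31, 2.02], [-1.57, 1.55], [0.28, 2.44], [-1.29, 4.43], [0.15, 1.84], [-2.92, 2.92]. Speed limits (rad/s): [2.57, 2.57, 3.14, 3.14, 3.14, 3.14, 3.14].

### API

Orientations are given as a rotation vector (axis times angle).
In Python, from cell import robot, grip, kin, viewer gives the robot as it stands. Calls block until the motion is done:
- robot.movep(position, orientation): joint-space move of the TCP to a pose.
- robot.servo_line(position, feed=150, rotation=None): straight line of the TCP; rotation=None keeps the orientation; feed is the mean speed in mm/s.
- robot.goto_joints(angles): joint-space move.
- grip(opening, newtons=None): opening from 0.0 (shut) to 1.0 (fully open); newtons is the grip in N (None keeps the last); returns when the fingers have stopped.
- robot.hold(seconds).
- kin.ik(position, orientation): joint angles nearest the present ones, or None.
- robot.observe(): the state.
- viewer.read_camera(name): name is "side" or "top" or "wrist"; returns the picture (420x560x3 uint8, red, green, blue); there is no depth.
- viewer.camera_info(name): a dict with "camera_matrix" (3x3 intrinsics, pixels), "R" (3x3) and "t" (3): a world point X has camera coordinates R X + t. Camera axes: x right, y down, z forward; pixel columns grow to the right and rows downward; lengths in mm; the calibration is good to about 2 mm. A picture is of the moment at which its call begins: read the wrist's pose just before it. camera_info takes no time and is no camera call; for the wrist camera it gives the pose at the moment of the call.
A pose or a line that the arm cannot do raises robot.IKError and nothing moves.
- robot.job_done(): hands the job in, once; it reports no verdict.
Trained networks look in the newest picture that a camera, given by its name, has taken for a name from the list of things; names that differ only in an ending like _2 or _b are one class to them, and where a whole thing is asked for, a point or a joint stands for the part that bears it (a point fixed in the world has none). Each returns a list of dicts, best first, with "confidence" (0 to 1); they miss things now and then, are a little off and sometimes report something else, mostly with a low value. They report only what shows in the picture. A call takes as long as a camera call. They do not tell look-alikes from the thing itself.
- viewer.silhouettes(name, camera): "mask" (420x560 bool, what is visible of it).
- viewer.pinpoint(name, camera): "at" ([x, y, z] in mm, in the coordinates of the camera as it stood for that picture, good to about 4 mm: a listed point, or the origin of a listed thing).
The state is a dict: "t": time; "joints": joint angles; "joint_velocities": joint speeds; "joint_torque": joint torques, N m; "tcp_pos": TCP position; "tcp_rot": TCP orientation; "contact_force": force on the tool from outside, world axes, zero at the start; "wrist_torque": the same for the moment, N m; "grip_width": opening from 0.0 (shut) to 1.0 (fully open).
Only numpy, scipy, OpenCV 4.12 (cv2) and the standard library are available. Lean on these libraries where they do the work, as an engineer would, in place of code of your own. Each camera call takes 0.05 s, during which the arm holds its last target. There are 200 camera calls.

### The job

Take the control card from the black rack by its top bar, slide it down the two card guides of the open chassis with its chips facing away from the brass standoffs, press it fully home in the connector and let go of it. Then grasp the supply module at its balance point, by the plain web of its heat sink, and lift it, level all the way. Finish while still holding it level and square, about 60 mm above the four standoffs it belongs on, with the transformer at the mains-inlet end, so that a colleague can plug in its leads from below; leave the other things on the bench where they are.

Things in the scene. Friction and masses are not known exactly. Their poses are not given: they have to be found in the camera images.
- chassis: Open sheet-metal instrument chassis, 206 (x) x 200 (y) mm, fixed. Origin: centre of its underside, on the bench; z up; +x to the rear panel with the black mains inlet (far from the robot), -x to the front panel with knobs. Panels 51 mm high, side walls 36 mm. In it, at +y, four brass standoffs; at -y a green board with the card connector and two upright black card guides.
- bay (a point): Point in the middle of the four standoffs, at the height of their tops: 29 mm above the bench, at x = 0, y = +45 mm in the chassis; same axes as the chassis. The standoffs stand at x = +-78, y = +-30 mm from here (9 mm across).
- slot (a point): Floor of the card connector, where the middle of the card's lower edge rests when home: 17 mm above the bench, chassis x = 0, y = -55 mm; axes as the chassis. The slot runs along x, 5 mm wide, 103 mm long. Over the last 9 mm two sprung contact strips grip the card: its own weight leaves it there, push it home against 5 to 15 N; it then stays by itself.
- control_card: Green control card upright in the rack: 100 mm long (its x), 3 mm thick (y), 90 mm high, about 0.14 kg. Origin: middle of its lower edge; z up. Along its top an aluminium bar, 84 mm long, 10 mm thick (y), 70 to 90 mm above the lower edge: grasp it there, fingers closing along y. Black chips on the -y face, gold contacts along the lower edge.
- chip_side (a point): Point 10 mm in front of the card's chip face (at y = -10 mm, z = 45 mm in the card's frame); with the card rightly in the slot it lies on the chassis's -y side of it.
- card_rack: Black antistatic card rack with slotted combs, 150 mm (x) x 105 mm (y), fixed to the bench. Origin: centre of its underside; combs 52 mm high; the card stands in the middle slot along x, lower edge 10 mm above the bench. A shorter bare board without a bar, 60 mm high, is fixed in a slot 35 mm to its -y side; leave it.
- supply_module: Power supply module on the bench, 0.7 to 0.92 kg: aluminium plate 180 (x) x 80 (y) x 3 mm with capacitors, a finned heat sink along its middle (y = 0) and a heavy grey laminated transformer at the +x end (x 33 to 83 mm, 44 mm high). Origin: centre of the underside; z up. Because of the transformer it balances not in the middle but at x = +15 mm; grip within 1 cm of that.
- transformer_end (a point): Middle of the base plate's end edge at the transformer (x = +90 mm, z = 0 in the module's frame).
- flux_pot: round white flux tin full of amber flux, 60 mm across, 21 mm high, behind the work at the left; a bystander
- wire_coil: thin coil of solder wire lying flat, 45 mm across, 4 mm high, behind the work at the left; a bystander
- small_sink: small black finned heat sink, 30x30x16 mm, behind the chassis; a bystander
- fine_tweezers: black tweezers, 11x122x9 mm, lying in front of the chassis; a bystander
- capacitor: dark blue electrolytic capacitor with two leads, 9x24x9 mm, lying beside the chassis's +y side wall; a bystander
- guides (a point): Point 55 mm above the slot's floor, midway between the tops of the two card guides' straight channels (5 mm wide, 103 mm apart inside). Above it their mouths flare open to about 13 x 108 mm over 9 mm. Axes as the chassis.
- web_top (a point): Middle of the top edge of the heat sink's plain web (x = -28, z = 68 mm in the module). The web is 10 mm thick (y) and runs from x = -86 to +30 mm, so the balance point is 43 mm from here towards the transformer. It stands 29 mm clear above the fins (32 mm wide): grasp it from above, fingers closing along y.
- acid_brush: small flat flux brush with a light metal handle, 10x132x6 mm, lying behind the work at the right; a bystander
There are look-alikes about, which are no part of the job. Of the things shaped like the control_card, the green one is meant.

How it is judged (in metres and radians):
On the way, in this order (a step that is already met when the one before it is completed fails the run):
1. the control card is fully home in its slot, chips towards the chassis's -y wall, and the fingers have let go of it (x of control_card in the frame of slot between -0.004 and 0.004 m and y of control_card in the frame of slot between -0.003 and 0.003 m and z of control_card in the frame of slot below 0.003 m and angle between the x axis of control_card and the x axis of chassis, either way round below 0.06 rad and angle between control_card's own z axis and vertical below 0.06 rad and y of chip_side in the frame of slot below -0.004 m and contact force between the fingers and control_card below 0.1 N), for 0.2 s.
2. the supply module is lifted off the bench, gripped at its balance point and level (x of the grasp point in the frame of supply_module between 0.003 and 0.028 m and contact force between the fingers and supply_module above 1 N and height (world z) of supply_module above 0.03 m and angle between supply_module's own z axis and vertical below 0.1 rad), for 0.2 s.
At the end, for the whole second after the job is handed in: Card home (3 mm), upright, chips to -y, let go. Module still, held by the fingers alone within 12 mm of its balance point, level within 3.4 deg, centred over the standoffs within 12 mm in chassis x and y, square within 4.5 deg, transformer to the rear, underside 40 to 85 mm above their tops (all of step 1 and x of the grasp point in the frame of supply_module between 0.003 and 0.028 m and contact force between the fingers and supply_module above 1 N and x of supply_module in the frame of bay between -0.012 and 0.012 m and y of supply_module in the frame of bay between -0.012 and 0.012 m and z of supply_module in the frame of bay between 0.04 and 0.085 m and angle between the x axis of supply_module and the x axis of chassis, either way round below 0.08 rad and x of transformer_end in the frame of bay above 0.06 m and angle between supply_module's own z axis and vertical below 0.06 rad and contact force between supply_module and chassis below 0.1 N and contact force between supply_module and control_card below 0.1 N and linear speed of supply_module below 0.02 m/s and angular speed of supply_module below 0.1 rad/s); the arm keeps its last pose, push and grip.
It fails at once if the supply module is tipped more than 11 degrees (angle between supply_module's own z axis and vertical above 0.2 rad).
It fails at once if a bystander is moved more than 30 mm (distance of any of flux_pot, wire_coil, small_sink, fine_tweezers, capacitor, acid_brush from where it was at the start of the episode above 0.03 m).
It also fails if it takes over 67 s, if anything falls off the work surface, if the arm or the gripper's body presses on something with over 40 N, if the wrist force passes 120 N, or if a joint passes its speed limit or range.

## Working session

There is one attempt and no reset: what is moved stays moved. The work goes in short steps, each a Python script; the robot and the scene stay as the last script left them, time stands still between calls to the robot, and variables do not carry over. Pictures are saved under pics/ and viewed, about 8 in all and at most 12, crops included, and the job is handed in when it is done.

```bash
mkdir -p pics; cat > h.py <<'E'
import numpy as np, cv2
from scipy.spatial.transform import Rotation as Ro
from cell import robot, grip, kin, viewer
def snap(cam,fn=None,scale=1):
    ci=viewer.camera_info(cam); im=np.array(viewer.read_camera(cam))
    if fn: cv2.imwrite('pics/'+fn,im[:,:,::-1])
    return im,ci
def w(ci,p): return np.array(ci['R']).T@(np.array(p)-np.array(ci['t']))
def pix(ci,X):
    c=np.array(ci['R'])@np.array(X)+np.array(ci['t']); u=np.array(ci['camera_matrix'])@c; return u[:2]/u[2]
def pins(cam,ci,names,n=3):
    out={}
    for k in names:
        r=viewer.pinpoint(k,cam); out[k]=[(w(ci,d['at']),d['confidence']) for d in r[:n]]
        print(cam,k,[(np.round(a,1).tolist(),round(c,2),np.round(pix(ci,a)).tolist()) for a,c in out[k]])
    return out
def ray(ci,uv,z):
    R=np.array(ci['R']);K=np.array(ci['camera_matrix']);C=-R.T@np.array(ci['t'])
    d=R.T@np.linalg.inv(K)@np.array([*uv,1.]); return C+d*(z-C[2])/d[2]
def down(yaw):
    # tool x down, tool y (jaw axis) at angle yaw in world xy
    x=np.array([0,0,-1.]);y=np.array([np.cos(yaw),np.sin(yaw),0]);return Ro.from_matrix(np.c_[x,y,np.cross(x,y)]).as_rotvec()
E
python3 - <<'E'
from h import *
s=robot.observe(); print(s)
ims=[]
for c in ['top','side']:
    im,ci=snap(c,c+'0.png'); ims.append(im)
    print(c,-np.array(ci['R']).T@ci['t'])
    pins(c,ci,['chassis','bay','slot','guides','control_card','chip_side','card_rack','supply_module','transformer_end','web_top'])
cv2.imwrite('pics/both.png',cv2.resize(np.hstack(ims),None,fx=.714,fy=.714,interpolation=cv2.INTER_AREA)[:,:,::-1])
print(robot.observe()['t'])
E
```

```text
{'t': 0.0, 'joints': array([ 1.23399633,  0.46838124, -0.01159039,  1.60365815,  0.00601319,
        1.07138654, -0.05628216]), 'joint_velocities': array([ 1.37609308e-03, -5.65445705e-05, -8.54566834e-04, -7.93294439e-04,
        1.42316783e-03,  3.27339124e-04, -1.36433325e-03]), 'joint_torque': array([ 2.49039658e-04, -5.20577610e+01, -1.26059432e-02, -2.43750644e+01,
       -5.67041757e-02,  1.72706146e-02,  1.05201234e-04]), 'tcp_pos': array([ 187.98088775, -621.59586387,  213.62342793]), 'tcp_rot': array([ 2.06389317,  0.30722402, -2.06473485]), 'contact_force': array([ 0.35645085,  0.22358541, -0.41696191]), 'wrist_torque': array([-0.0267706 ,  0.03305257, -0.00751093]), 'grip_width': 0.9994408393144016}
top [ 383.52000539   11.36648237 1252.72914275]
top chassis [([516.6, 26.9, 2.3], 0.74, [285.0, 238.0])]
top bay [([505.6, 67.1, 29.4], 0.9, [272.0, 241.0])]
top slot [([521.0, -30.1, 17.9], 0.79, [303.0, 236.0]), ([508.4, 67.8, 32.3], 0.16, [271.0, 240.0])]
top guides [([525.5, -30.8, 74.4], 0.92, [304.0, 233.0]), ([536.1, -339.0, 9.6], 0.22, [401.0, 230.0])]
top control_card
[... 880 characters left out ...]
 -30.2, 70.2], 0.87, [270.0, 229.0])]
side control_card [([541.3, -335.3, 12.5], 0.81, [341.0, 316.0]), ([571.9, 352.6, 2.5], 0.74, [239.0, 199.0]), ([469.7, -185.5, -1.0], 0.59, [275.0, 292.0])]
side chip_side [([532.8, -350.0, 51.6], 0.95, [342.0, 304.0]), ([470.3, -177.3, 47.0], 0.79, [274.0, 270.0])]
side card_rack [([537.5, -335.9, 1.7], 0.72, [339.0, 322.0]), ([521.3, -30.7, 72.2], 0.32, [270.0, 228.0])]
side supply_module [([485.7, 335.1, 2.0], 0.93, [214.0, 205.0]), ([520.5, -28.1, 72.7], 0.61, [269.0, 227.0])]
side transformer_end [([572.9, 351.6, 1.5], 0.57, [239.0, 199.0]), ([483.3, 334.8, 2.5], 0.41, [213.0, 205.0])]
side web_top [([456.2, 328.1, 69.1], 0.73, [203.0, 186.0])]
1.1
```

View pics/top0.png

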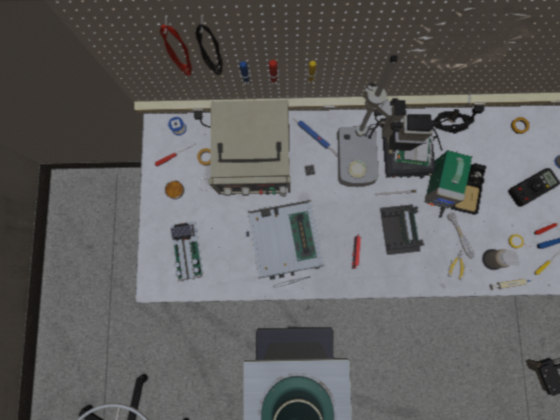

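View pics/side0.png

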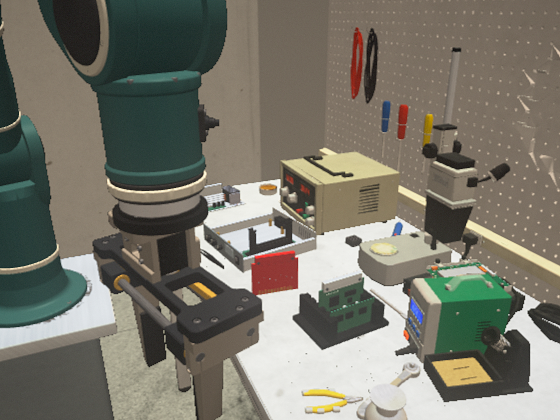

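The top view shows the chassis at about (285,240), turned slightly; the rack at (402,229); the red look-alike card at (357,252); the module at (187,250). The side view shows the green card in the rack at (350,295). The next step is close-up wrist views.

```bash
python3 - <<'E'
from h import *
s=robot.observe(); print(Ro.from_rotvec(s['tcp_rot']).as_matrix().round(2))
for nm,p in [('rack',(540,-335)),('chas',(520,10))]:
  for yaw in (np.pi/2,-np.pi/2):
    q=kin.ik([p[0],p[1],330],down(yaw)); print(nm,yaw,None if q is None else np.round(q,2))
y=-np.pi/2 if Ro.from_rotvec(s['tcp_rot']).as_matrix()[1,1]<0 else np.pi/2
robot.movep([520,-335,300],down(y)); print(robot.observe()['t'])
im,ci=snap('wrist','w1.png'); print('cam',-np.array(ci['R']).T@ci['t'], np.array(ci['R'])[2])
pins('wrist',ci,['control_card','chip_side','card_rack'])
E
```

```text
[[-0.    0.29 -0.96]
 [-0.   -0.96 -0.29]
 [-1.    0.    0.  ]]
rack 1.5707963267948966 [ 0.99  0.45 -0.69  1.47  0.29  1.33  1.85]
rack -1.5707963267948966 [ 0.59  0.36 -0.12  1.5   0.04  1.29 -1.1 ]
chas 1.5707963267948966 [ 0.75  0.3  -1.01  1.73  0.26  1.26  1.26]
chas -1.5707963267948966 [ 0.49  0.21 -0.66  1.74  0.13  1.24 -1.77]
2.7417
cam [ 596.19813846 -335.61336867  470.30640725] [-2.72961414e-01 -8.98233087e-04 -9.62024563e-01]
wrist control_card [([537.2, -336.3, 11.2], 0.94, [278.0, 153.0]), ([467.9, -186.7, -3.9], 0.55, [174.0, 200.0])]
wrist chip_side [([474.9, -177.4, 44.1], 0.88, [156.0, 204.0]), ([541.9, -344.2, 58.0], 0.84, [284.0, 154.0]), ([380.7, 9.8, -3.4], 0.52, [49.0, 256.0])]
wrist card_rack [([535.1, -334.8, 2.1], 0.93, [277.0, 153.0]), ([527.0, -26.0, 20.2], 0.71, [44.0, 162.0])]
```

View pics/w1.png

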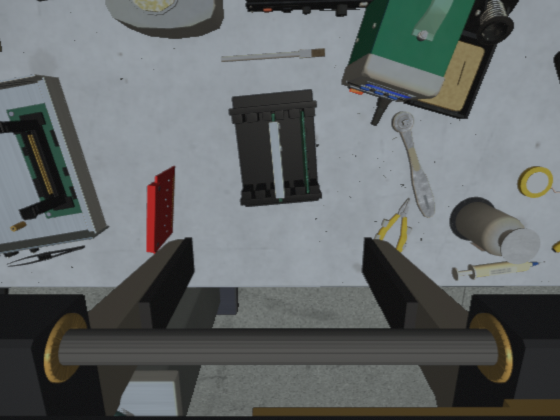

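The wrist view is above the rack: the card's white bar runs from (274,122) to (281,200). The bare board is on its right, at -y, and the chip face also points to -y. Next: measure the bar here and the chassis from above it.

```bash
cat >> h.py <<'E'
def bar(im,ci,z,box,thr=150):
    r0,r1,c0,c1=box; g=im[r0:r1,c0:c1].min(2)>thr
    n,l,st,_=cv2.connectedComponentsWithStats(g.astype(np.uint8)); k=1+np.argmax(st[1:,4])
    v,u=np.nonzero(l==k); P=np.array([ray(ci,(a+c0,b+r0),z)[:2] for a,b in zip(u,v)])
    rc=cv2.minAreaRect(P.astype(np.float32)); return P,rc
E
python3 - <<'E'
from h import *
im=cv2.imread('pics/w1.png')[:,:,::-1]; ci=viewer.camera_info('wrist')
P,rc=bar(im,ci,100,(115,203,262,295)); print(len(P),rc, P.min(0),P.max(0))
A=np.c_[P[:,0],np.ones(len(P))]; m=np.linalg.lstsq(A,P[:,1],rcond=None)[0]; print('slope',m[0],'y at 537',m@[537,1])
robot.movep([450,10,330],down(-np.pi/2-0.0)); print(robot.observe()['t'])
im,ci=snap('wrist','w2.png'); print('cam',-np.array(ci['R']).T@ci['t'])
pins('wrist',ci,['chassis','bay','slot','guides'])
E
```

```text
Traceback (most recent call last):
  File "h.py", line 25, in bar
    n,l,st,_=cv2.connectedComponentsWithStats(g.astype(np.uint8)); k=1+np.argmax(st[1:,4])
                                                                       ~~~~~~~~~^^^^^^^^^^
ValueError: attempt to get argmax of an empty sequence
```

```bash
python3 - <<'E'
from h import *
im=cv2.imread('pics/w1.png')[:,:,::-1]; ci=viewer.camera_info('wrist')
print(im[150,262:295].min(1)); print(im[105:206,277].min(1))
P,rc=bar(im,ci,100,(115,203,262,295),90); print(len(P),rc, P.min(0),P.max(0))
m=np.linalg.lstsq(np.c_[P[:,0],np.ones(len(P))],P[:,1],rcond=None)[0]; print('slope',m[0],'y at 537',m@[537,1])
robot.movep([450,10,330],down(-np.pi/2-0.0)); print(robot.observe()['t'])
im,ci=snap('wrist','w2.png'); print('cam',-np.array(ci['R']).T@ci['t'])
pins('wrist',ci,['chassis','bay','slot','guides'])
E
```

```text
[ 40  40  41  40  40  40  41  41  61 130 141 138 138 140 140 140 138 138
 114  89  60  43  42  42  40  41  41  40  42  41  41  41  40]
[ 47  46  44  42  40  37  44  46  45  44  44  43  42  41  35  44  68 109
 126 136 141 139 139 134 133 133 133 134 134 135 137 137 138 137 138 138
 138 138 138 138 138 138 139 140 140 140 140 140 140 139 140 140 140 140
 139 140 140 139 140 140 140 140 140 139 139 139 139 138 138 138 137 138
 137 137 137 136 136 136 136 136 135 136 136 136 135 135 135 135 134 134
 134 133 129  78  40  31  30  27  40  85 135]
717 ((540.2901611328125, -334.6851806640625), (83.12034606933594, 11.382903099060059), 5.094125747680664) [ 499.1663922  -342.54117882] [ 581.36384897 -326.23644055]
slope 0.08631238247770288 y at 537 -334.451050417471
4.2667
cam [527.45950448   9.48729448 500.59815618]
wrist chassis [([514.4, 21.3, -0.2], 0.59, [269.0, 117.0])]
wrist bay [([509.2, 67.2, 26.3], 0.58, [235.0, 121.0])]
wrist slot [([524.1, -26.4, 23.4], 0.8, [304.0, 110.0]), ([540.4, -335.8, 12.1], 0.16, [529.0, 97.0])]
wrist guides [([527.6, -24.1, 70.2], 0.7, [305.0, 107.0])]
```

View pics/w2.png

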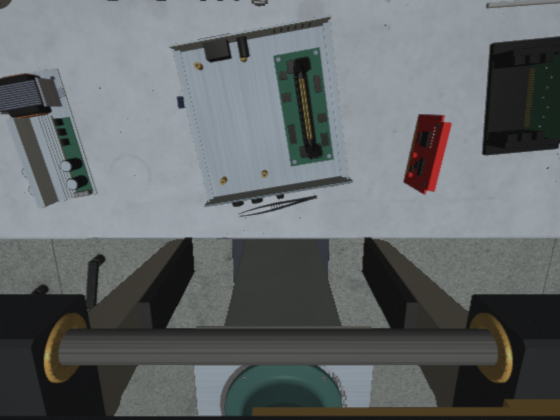

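The chassis sits at rows 18-205. The standoffs are near (199,66), (243,60), (264,173) and (223,180), and the brass contact strips run from about (300,72) to (312,145). The capacitor is at (181,102) and the tweezers at (280,206). I'll segment the brass parts.

```bash
python3 - <<'E'
from h import *
im=cv2.imread('pics/w2.png')[:,:,::-1]; ci=viewer.camera_info('wrist')
I=im.astype(int); g=((I[:,:,0]-I[:,:,2])>45).astype(np.uint8); g[:40]=0; g[190:]=0; g[:,:185]=0; g[:,335:]=0
n,l,st,c=cv2.connectedComponentsWithStats(g)
so=[]
for k in range(1,n):
    if st[k,4]>=6:
        z=29 if c[k][0]<280 else 26
        X=ray(ci,c[k],z); print(st[k],c[k].round(1),X.round(1)); 
        if c[k][0]<275: so.append(X[:2])
        else:
            v,u=np.nonzero(l==k);P=np.array([ray(ci,q,26)[:2] for q in zip(u,v)]);print(cv2.minAreaRect(P.astype(np.float32)))
so=np.array(so);print(so.mean(0))
crop=cv2.resize(im[35:195,185:335],None,fx=4,fy=3.75,interpolation=cv2.INTER_CUBIC); cv2.imwrite('pics/c2.png',crop[:,:,::-1])
E
```

```text
[241  58   5   3  10] [242.8  58.6] [587.5  54.5  29. ]
[195  63   6   6  21] [197.5  65.3] [579.4 113.3  29. ]
[262 171   5   7  19] [264.1 173.9] [437.1  28.9  29. ]
[220 179   6   6  19] [222.4 181.2] [426.8  87.9  29. ]
[507.71093742  71.15669895]
```

View pics/c2.png

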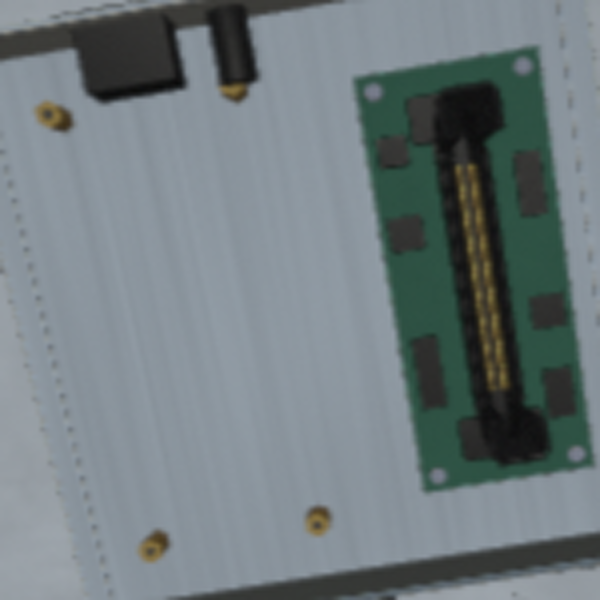

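```bash
python3 - <<'E'
from h import *
ci=viewer.camera_info('wrist')
f=lambda c,z: ray(ci,(185+(c[0]-1.5)/4,35+(c[1]-1.4)/3.75),z)[:2]
T=[f(c,29) for c in [(47,112),(151,546),(317,520)]]; print(np.round(T,1), 'd',np.linalg.norm(T[0]-T[1]),np.linalg.norm(T[1]-T[2]))
yaw=np.arctan2(*(T[0]-T[1])[::-1]); bay=(T[0]+T[2])/2; print('yaw',yaw,'bay',bay)
a,b=f((467,165),26),f((498.5,388),26); print('strip',a,b,(a+b)/2,'yaw',np.arctan2(*(a-b)[::-1]))
H=[f(c,12) for c in [(372,92),(523,66),(577,454),(438,476)]]; print('holes',np.round(H,1),np.mean(H,0),'yaw',np.arctan2(*(H[0]-H[3])[::-1]),np.arctan2(*(H[1]-H[2])[::-1]))
for y in (yaw,.14):
  R=np.array([[np.cos(y),-np.sin(y)],[np.sin(y),np.cos(y)]])
  print('slot from bay',bay+R@[0,-100],'bay from strip',(a+b)/2+R@[0,100])
# rear & front panel top edges z=51 : rear (172,47)-(330,19), front (206,205)-(352,180)
for p in [(172,47),(330,19),(206,205),(352,180)]: print(ray(ci,p,51)[:2].round(1))
E
```

```text
[[580.5 114.6]
 [428.1  88. ]
 [438.   29.2]] d 154.66473504431832 59.586803418396435
yaw 0.17344250426006905 bay [509.23036812  71.91733857]
strip [563.42739308 -21.42176894] [486.44885033 -33.65581322] [524.9381217  -27.53879108] yaw 0.1576098261748748
holes [[588.9   9.7]
 [597.4 -40.3]
 [460.3 -63.7]
 [451.9 -13.9]] [524.64276829 -27.05967948] yaw 0.17118959099661651 0.16921650055071252
slot from bay [526.48779009 -26.58231314] bay from strip [507.68069974  70.96086063]
slot from bay [523.18467959 -27.10426105] bay from strip [510.98381024  71.48280854]
[597.8 138.1]
[628.3 -52.6]
[398.  108.4]
[432.9 -90.3]
```

Chassis yaw is 0.169, slot (525,-27.3), bay (508.2,71.4), consistent with the given 100 mm spacing. Card centre (540.2,-334.5), yaw 0.086. Next: grasp and lift the card.

```bash
python3 - <<'E'
from h import *
o=down(-np.pi/2+0.086)
grip(0.28,40)
robot.movep([540.2,-334.5,150],o)
robot.servo_line([540.2,-334.5,74],feed=120)
grip(0,50); s=robot.observe(); print(s['t'],s['grip_width']*92,s['tcp_pos'],s['contact_force'])
robot.servo_line([540.2,-334.5,200],feed=100); s=robot.observe(); print(s['t'],s['grip_width']*92,s['tcp_pos'],s['contact_force'])
im,ci=snap('wrist','w3.png'); im2,c2=snap('side','s3.png')
cv2.imwrite('pics/b3.png',cv2.resize(np.hstack([im,im2]),(800,300),interpolation=cv2.INTER_AREA)[:,:,::-1])
pins('side',c2,['control_card','chip_side'])
E
```

```text
8.225 9.77954794152629 [ 540.71368243 -334.86238355   74.8954264 ] [-0.36572683  0.25946864  3.64151138]
9.6333 9.614962565413501 [ 539.77528519 -334.2355721   199.1458826 ] [ 0.3482788   0.72990307 -1.94542405]
side control_card [([468.2, -188.3, -2.6], 0.79, [275.0, 293.0]), ([538.7, -334.5, 134.9], 0.68, [343.0, 259.0])]
side chip_side [([534.6, -345.9, 177.0], 0.81, [345.0, 241.0]), ([471.6, -176.8, 44.5], 0.71, [275.0, 271.0]), ([657.5, -330.6, 0.7], 0.52, [390.0, 306.0])]
```

View pics/b3.png

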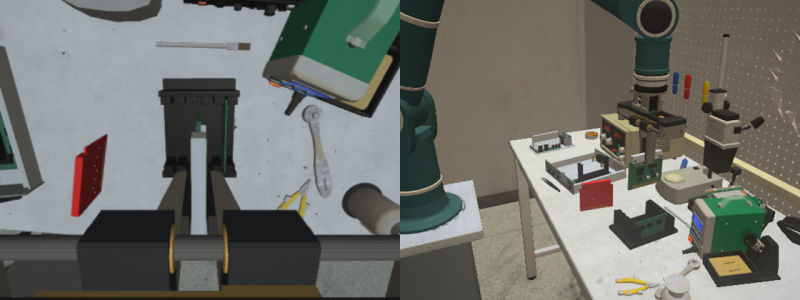

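The card is held, chips towards the side camera (-y). Now to the chassis, stopping just above the guide mouths for a check.

```bash
python3 - <<'E'
from h import *
Y=0.169; o=down(-np.pi/2+Y)
robot.servo_line([525,-27.3,200],feed=200,rotation=o)
robot.servo_line([525,-27.3,153],feed=100)
s=robot.observe(); print(s['t'],s['tcp_pos'],s['contact_force'],Ro.from_rotvec(s['tcp_rot']).as_matrix()[:,1])
im,ci=snap('wrist','w4.png'); im2,c2=snap('side','s4.png'); 
pins('wrist',ci,['guides','control_card'])
pins('side',c2,['control_card','guides'])
a=cv2.resize(im[60:330,180:380],(400,540),interpolation=cv2.INTER_CUBIC); 
b=cv2.resize(im2[160:295,200:300],(400,540),interpolation=cv2.INTER_CUBIC)
cv2.imwrite('pics/b4.png',np.hstack([a,b])[:,:,::-1])
E
```

```text
12.1417 [525.27178201 -27.44488669 153.12036911] [ 0.65003756 -0.34991762 -1.3970386 ] [ 1.67953470e-01 -9.85794924e-01  7.57884771e-06]
wrist guides [([527.5, -24.2, 71.3], 0.68, [275.0, 207.0])]
wrist control_card [([521.7, -26.9, 91.2], 0.94, [277.0, 223.0]), ([470.1, -187.6, -4.1], 0.64, [419.0, 263.0])]
side control_card [([526.9, -29.1, 91.1], 0.87, [272.0, 220.0]), ([470.9, -186.9, -2.6], 0.75, [276.0, 292.0])]
side guides [([520.6, -31.8, 74.6], 0.75, [270.0, 227.0]), ([483.7, 335.0, -0.6], 0.47, [213.0, 206.0])]
```

View pics/b4.png

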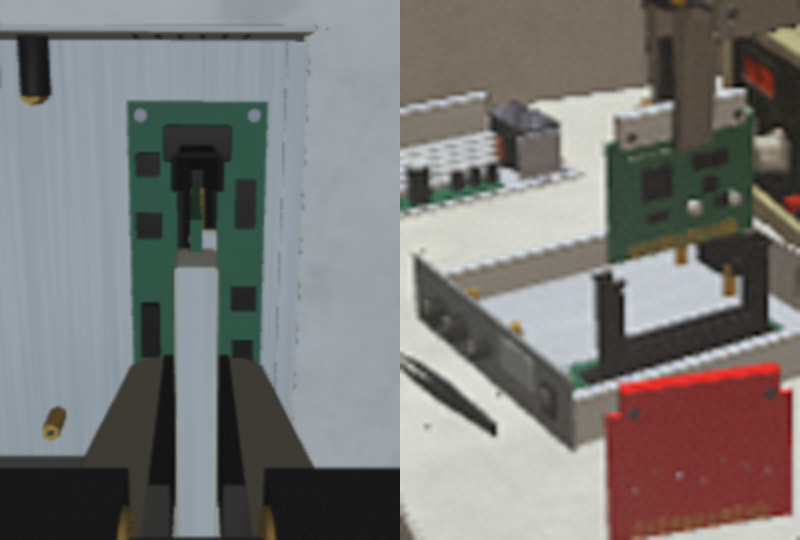

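The card edge (195,240) is centred between the flare walls (173 to 222), and the side view shows it upright over the guides. Descending with force checks.

```bash
python3 - <<'E'
from h import *
s0=robot.observe()['contact_force']
for z in [142,134,126,110,100]:
    robot.servo_line([525,-27.3,z],feed=60); s=robot.observe(); d=s['contact_force']-s0
    print(round(s['t'],2),z,s['tcp_pos'].round(1),d.round(1),s['wrist_torque'].round(2))
    if d[2]>8 or np.hypot(d[0],d[1])>8: print('STOP');break
E
```

```text
12.78 142 [524.5 -27.3 141.3] [-1.3 -0.3 -0.5] [-0.02 -0.   -0.03]
13.06 134 [524.9 -27.4 133.5] [-0.9 -0.8 -1.2] [-0.12 -0.21 -0.07]
13.34 126 [524.9 -27.4 125.6] [-1.1 -1.2 -1.1] [-0.13 -0.21 -0.03]
13.76 110 [524.8 -27.4 109.5] [ 0.8 -0.8 -1.6] [-0.17 -0.25 -0.07]
14.07 100 [524.8 -27.4  99.5] [ 0.9 -1.1 -2.1] [-0.19 -0.26 -0.02]
```

```bash
python3 - <<'E'
from h import *
s0=robot.observe()['contact_force']
for z in [92,88,86,84,82.5,81.5,80.5,79.5,78.5,77.5]:
    robot.servo_line([525,-27.3,z],feed=30); s=robot.observe(); d=s['contact_force']-s0
    print(round(s['t'],2),z,s['tcp_pos'].round(1),d.round(1),s['wrist_torque'].round(2),round(s['grip_width']*92,1))
    if d[2]>28 or np.hypot(d[0],d[1])>12: print('STOP');break
E
```

```text
14.49 92 [524.9 -27.5  91.8] [-1.7 -0.5  0.9] [-0.33 -0.17  0.01] 9.6
14.78 88 [525.2 -27.3  87.9] [-0.6 -1.3  0.3] [-0.26 -0.46 -0.02] 9.9
15.03 86 [525.2 -27.3  86. ] [-0.4  0.3  1.7] [-0.28 -0.5  -0.03] 9.9
15.28 84 [525.2 -27.3  83.9] [-0.  -0.9  2.3] [-0.29 -0.46 -0.03] 9.9
15.53 82.5 [525.2 -27.3  82.6] [-0.7  0.6  4. ] [-0.32 -0.42 -0.04] 9.7
15.78 81.5 [525.5 -27.2  82. ] [-0.1 -0.1  8.6] [-0.37 -0.1  -0.07] 9.6
16.02 80.5 [525.5 -27.3  81.9] [-3.4  0.1 15.6] [-0.33  0.53 -0.08] 9.4
16.27 79.5 [525.5 -27.4  81.8] [-6.2 -0.7 24.8] [-0.31  1.16 -0.05] 9.7
16.52 78.5 [525.6 -27.4  81.8] [-9.  -0.4 33.6] [-0.33  1.81 -0.12] 9.6
STOP
```

Hard stop at TCP z 81.8 (predicted 81.9 for home). Releasing and checking, then going to look at the module.

```bash
python3 - <<'E'
from h import *
robot.servo_line([525.2,-27.3,81.8],feed=40)
grip(0.35); s=robot.observe(); print(s['t'],s['tcp_pos'],s['contact_force'])
robot.servo_line([525,-27.3,200],feed=200); 
im2,c2=snap('side','s5.png'); pins('side',c2,['control_card','chip_side'])
robot.movep([450,300,290],down(-np.pi/2+0.169)); s=robot.observe(); print(s['t'],s['tcp_pos'])
im,ci=snap('wrist','w5.png'); pins('wrist',ci,['supply_module','transformer_end','web_top','control_card','slot'])
b=cv2.resize(im2[160:295,200:300],(240,324)); pad=np.zeros((420,240,3),np.uint8); pad[:324]=b
cv2.imwrite('pics/b5.png',np.hstack([im,pad])[:,:,::-1])
E
```

```text
17.2917 [524.9519208  -27.20550706  81.51866696] [-0.46365381  0.19515857  0.13990438]
side control_card [([470.5, -184.8, -3.1], 0.95, [276.0, 292.0]), ([523.5, -29.5, 72.3], 0.74, [271.0, 228.0]), ([523.7, -27.5, 15.6], 0.6, [271.0, 249.0])]
side chip_side [([472.0, -178.3, 46.6], 0.98, [275.0, 270.0]), ([521.6, -42.2, 62.2], 0.65, [272.0, 234.0])]
19.4917 [450.74513566 298.41042444 289.38825258]
wrist supply_module [([484.6, 339.0, 0.4], 0.79, [252.0, 136.0])]
wrist transformer_end [([576.8, 353.6, -0.4], 0.93, [251.0, 61.0])]
wrist web_top [([458.5, 338.0, 66.7], 0.92, [245.0, 163.0])]
wrist control_card [([522.4, -27.1, 17.7], 0.78, [533.0, 156.0])]
wrist slot [([527.5, -26.6, 21.9], 0.75, [537.0, 152.0])]
```

View pics/b5.png

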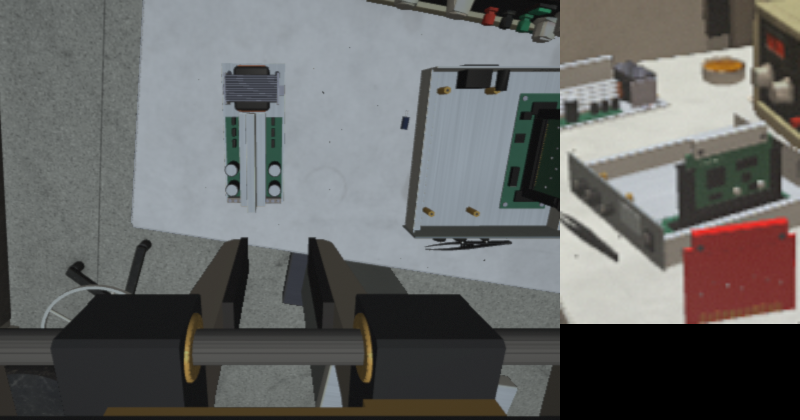

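The side view shows the card seated in the guides, chips facing -y. In the wrist view the module is upright in the image, its web around column 250, rows 113-212. Enlarging for exact edges.

```bash
python3 - <<'E'
from h import *
im=cv2.imread('pics/w5.png')
cv2.imwrite('pics/c5.png',cv2.resize(im[55:219,210:300],None,fx=6,fy=3.6,interpolation=cv2.INTER_CUBIC))
E
```

```text
(no output)
```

View pics/c5.png

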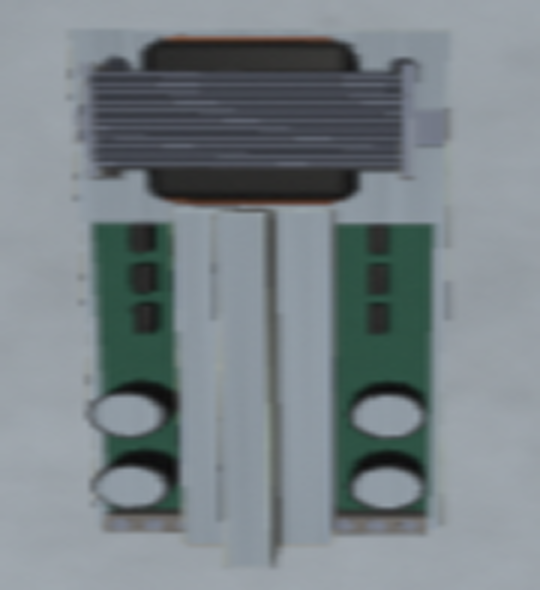

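```bash
python3 - <<'E'
from h import *
ci=viewer.camera_info('wrist')
f=lambda c,z: ray(ci,(210+(c[0]-2.5)/6,55+(c[1]-1.3)/3.6),z)[:2]
a,b=f((243.5,211),68),f((249.5,566),68); y=np.arctan2(*(a-b)[::-1]); print('web',a,b,np.linalg.norm(a-b),'yaw',y,'w',np.linalg.norm(f((217,212),68)-f((270,212),68)))
u=(a-b)/np.linalg.norm(a-b); print('origin via web',(a+b)/2+28*u,'balance',(a+b)/2+43*u)
P=[f(c,3) for c in [(68,31),(450,31),(440,532),(95,532)]]; print(np.round(P,1),'w',np.linalg.norm(P[0]-P[1]))
e=(P[0]+P[1])/2; print('yaw end edge',np.arctan2(*(P[0]-P[1])[::-1])-np.pi/2,'origin via +x edge',e-90*u,'len',np.linalg.norm((P[2]+P[3])/2-e))
E
```

```text
web [514.92936495 341.75028967] [401.21488754 323.77835888] 115.12589920359468 yaw 0.1567478486019579 w 9.854209276435308
origin via web [485.72885153 337.13531347] balance [500.54495436 339.47691483]
[[566.8 391.4]
 [580.1 312.9]
 [401.6 283.9]
 [388.1 363. ]] w 79.68513732490798
yaw end edge 0.16851639225958914 origin via +x edge [484.54386638 338.09590738] len 180.88373346097725
```

```bash
python3 - <<'E'
from h import *
o=down(-np.pi/2+0.161); x,y=500.0,339.9
robot.movep([x,y,130],o); robot.servo_line([x,y,43.5],feed=80); print(robot.observe()['tcp_pos'])
s0=robot.observe()['contact_force']; print('pre',s0)
grip(0,60); s=robot.observe(); print(s['t'],s['grip_width']*92,s['tcp_pos'],s['contact_force'])
robot.servo_line([x,y,60],feed=25); s=robot.observe(); print(s['tcp_pos'],s['contact_force'],s['wrist_torque'])
robot.servo_line([x,y,90],feed=40); robot.hold(.3); s=robot.observe(); print(s['t'],s['tcp_pos'],s['contact_force'],s['wrist_torque'],s['grip_width']*92)
im2,c2=snap('side','s6.png'); pins('side',c2,['supply_module','transformer_end','web_top'])
im,ci=snap('wrist','w6.png'); pins('wrist',ci,['supply_module','transformer_end','web_top'])
E
```

```text
[500.38301747 340.19935119  44.05650471]
pre [-0.67219918  1.12736161 -0.54009892]
22.2167 9.454764159865807 [500.3732808 338.8438464  43.8348667] [-0.73084712 -3.84415313  5.61668916]
[499.94280267 339.80446463  59.93274873] [ 0.82985976 -0.26785246 -9.54244705] [ 0.04451969  0.03554345 -0.02686224]
24.225 [499.88548298 339.85759523  89.77334353] [-0.46674026 -0.12594205 -9.23737455] [-0.01255849 -0.002239    0.01156762] 9.758378105563676
side supply_module [([482.1, 336.4, 45.9], 0.9, [211.0, 191.0]), ([380.2, 14.2, -0.5], 0.48, [209.0, 258.0]), ([734.8, -59.6, -3.2], 0.39, [352.0, 245.0])]
side transformer_end []
side web_top [([458.7, 333.3, 111.6], 0.68, [203.0, 172.0])]
wrist supply_module [([486.5, 341.7, 44.3], 0.83, [273.0, 244.0])]
wrist transformer_end [([573.3, 354.9, 46.9], 0.86, [274.0, 111.0])]
wrist web_top [([454.4, 337.5, 114.0], 0.8, [269.0, 355.0])]
```

Lifted and level, with near-zero wrist moment. Carrying it over the bay.

```bash
python3 - <<'E'
from h import *
o=down(-np.pi/2+0.169); x,y=500.0,339.9
robot.servo_line([x,y,135],feed=60)
robot.servo_line([523,73.9,135],feed=80,rotation=o); robot.hold(.5)
s=robot.observe(); print(s['t'],s['tcp_pos'],s['contact_force'],s['wrist_torque'],np.abs(s['joint_velocities']).max())
im,ci=snap('wrist','w7.png'); pins('wrist',ci,['supply_module','transformer_end','web_top'])
im2,c2=snap('side','s7.png'); pins('side',c2,['supply_module','transformer_end','web_top','control_card'])
im3,c3=snap('top','t7.png'); pins('top',c3,['supply_module','transformer_end','control_card'])
b=cv2.resize(im2[130:310,170:330],(240,270)); pad=np.zeros((420,240,3),np.uint8); pad[:270]=b
cv2.imwrite('pics/b7.png',np.hstack([im,pad])[:,:,::-1])
E
```

```text
29.5083 [523.02730482  73.9157307  135.01003394] [ 0.50794266 -0.10153825 -8.63385631] [0.00566017 0.00081162 0.0350656 ] 0.001673359931631886
wrist supply_module [([505.9, 74.1, 90.8], 0.87, [274.0, 250.0])]
wrist transformer_end [([599.3, 91.4, 89.5], 0.89, [272.0, 106.0])]
wrist web_top [([481.7, 66.7, 154.9], 0.7, [279.0, 344.0])]
side supply_module [([509.6, 68.7, 94.3], 0.88, [250.0, 206.0])]
side transformer_end [([594.8, 88.0, 95.7], 0.8, [279.0, 198.0]), ([655.1, -330.7, 4.9], 0.22, [389.0, 305.0])]
side web_top [([482.6, 65.5, 158.1], 0.63, [240.0, 184.0]), ([525.6, -23.5, 20.0], 0.26, [271.0, 246.0])]
side control_card [([470.8, -188.4, -1.4], 0.73, [277.0, 292.0]), ([525.8, -27.6, 17.8], 0.58, [271.0, 248.0])]
top supply_module [([661.9, -332.7, -2.7], 0.71, [395.0, 191.0])]
top transformer_end []
top control_card [([466.8, -183.9, -1.0], 0.53, [352.0, 253.0]), ([521.6, -30.8, 20.3], 0.42, [303.0, 236.0]), ([517.9, 24.8, 0.2], 0.15, [285.0, 238.0])]
```

View pics/b7.png

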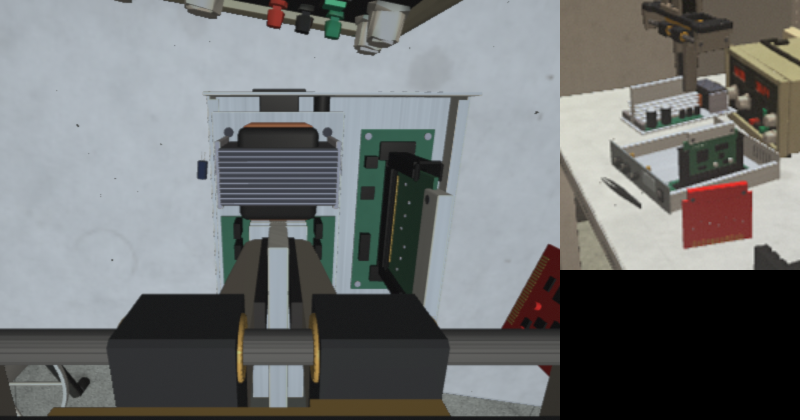

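The module is square in the chassis view (rear edges parallel, transformer towards the inlet), origin about (508,71,92). The card is seated and the bystanders in view look untouched. Handing in.

```bash
python3 -c "
from h import *
print(robot.job_done()); print(robot.observe()['t'])"
```

```text
the job is handed in; nothing more can be done
None
the job is handed in; nothing more can be done
```

The job is handed in. The control card is in its connector and released, and the supply module is held level over its four standoffs. The robot's clock read about 30 s at the last check, against the 67 s limit. No verdict was reported.

- **Card:** I took it from the rack by its bar, slid it down the guides and pressed until it stopped dead, with up to about 34 N on the wrist. It stopped at a tool height of 81.8 mm; 81.9 mm was expected for fully home. After release, the side camera put its lower edge at about (525.8, -27.6, 17.8), within about 1 mm of the slot in each direction. The chips face -y.
- **Module:** I gripped it by the web at its measured balance point with 60 N; the wrist moment stayed close to zero, so it hangs balanced. Averaging the wrist and side cameras, its origin is at about (508, 71, 92), against a bay measured at (508, 71). That is about 63 mm above the standoff tops. The transformer is at the rear, and it was square with the chassis in the picture.
- **Bystanders:** I saw none displaced, but I compared them only by eye and not all were in the last pictures.
- **Disagreements:** The top camera missed the module in the final check, with only a false match elsewhere. One side-camera reading of the released card (height 72 mm) was a stray: another in the same call gave 15.6 mm, and the picture showed the card seated.

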